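# Set the bench engine for a cold start

### The job

Make the small petrol engine on the counter ready for a cold start: turn its fuel tap fully on, push the choke lever on past half choke until it is home at full choke, and press the run switch on, in any order. Only push with the fingertips: do not lift, shove or force anything, leave the throttle lever at idle, and leave the tools lying round the engine where they are.

Things in the scene. Friction and masses are not known exactly. Their poses are not given: they have to be found in the camera images.
- engine: small petrol engine, 6 kg, loose on rubber feet. Origin under the centre of its 190x250 mm base plate, on the counter; z up. Its -x side, toward the robot, has the open carburettor (bell mouth at x -195, y 0, z 128 mm) and all controls. Cream tank at +y, fan housing at -y. Nothing higher than 230 mm; all that is above z 165 mm lies behind x -70 mm, save the choke lever and throttle lever
- choke (a joint): choke lever: 0 run (as found), 0.70 half choke (first detent), 1.40 full choke (second stop). Swings level on the carburettor, clockwise from above, about a shaft at engine (-168, 0); knob 55 mm from it goes away from the robot: engine (-203, 42) via (-168, 55) to (-132, 43) mm. The spring detent resists at the knob with up to 5 N to half, holds there, then 8 N, and snaps home past about 1.1
- choke_knob (a point): middle of the upright black knob at the end of the choke lever, on the +y side of the carburettor's mouth: 15 mm across, 27 mm high (engine z 167 to 194 mm), free to spin on its pin; the flat steel arm below it, 13 mm wide, has its top at z 167 mm
- fuel_tap (a joint): fuel tap lever: 0 shut (points to engine -x, square to the hoses), 1.57 fully on (points to engine +y, in line with the hoses, at its stop). Turns clockwise seen from above; starts between 0 and 0.35; about 2 N at the paddle; stays where it is left
- tap_paddle (a point): middle of the upright bare-steel paddle near the end of the tap lever: 18 mm long, 6 mm thick, 26 mm high (engine z 126 to 152 mm), 34 mm from the tap's spindle; lever 12 mm wide. The tap, brass with a glass bowl below, stands left (+y) of the carburettor.
- tap_pivot (a point): point on the tap's upright spindle axis at the height of the paddle's middle, engine (-135, 135, 139) mm.
- run_switch (a joint): rocker angle: 0 = off (outer half, away from the carburettor, slopes up outward by 20 deg, inner half level), 0.36 = on (outer half pressed level at its stop, inner half proud). About 3 N at the pad, stays where it is left
- switch_pad (a point): where to press down: on the top of the outer (engine -y) half of the black rocker, 17 mm out from its pivot and 4 mm from its end. Rocker 25x46 mm, the 46 along engine y, its top a shallow V; it is on top of a grey box right (-y) of the carburettor, pivot at engine (-127, -115) mm; the pad sinks about 7 mm, to engine z 139 mm, to be on
- throttle (a joint): throttle lever angle: 0 = idle (as found, up to 0.05), 1.2 = wide open. To be left alone.
- throttle_eye (a point): eye at the end of the flat throttle lever, 17 mm across, 3 mm thick, without a knob; on top of the carburettor nearer the cylinder, pointing to the engine's -y side, 45 mm from its shaft at engine (-108, 0), z 161 mm.
- spark_plug: spark plug lying on the counter in front of the carburettor, 63 x 24 x 21 mm, origin under its middle; loose, to be left alone.
- spanner: steel combination spanner lying on the counter before the engine, 185 x 28 x 9 mm, long along its y, origin under its middle; loose, to be left alone.
- screwdriver: screwdriver lying on the counter left of the engine, 204 x 28 x 29 mm, long along its y, origin under its middle; loose, to be left alone.

How it is judged:
By the outcome, as a careful person would: the job done as asked, in the order asked, and still so for the second after the job is handed in, with the robot touching nothing.
It also fails if it takes over 58 s, if anything falls off the work surface, if the arm or the gripper's body presses on something with over 40 N, if the wrist force passes 120 N, or if a joint passes its speed limit or range.

### The arm

A 6-joint arm with a two-finger parallel gripper is mounted at the origin on a cart in front of the work surface, level with it; the furniture and walls round the work are solid. World frame = base frame: x ahead of the robot, y to its left, z up, the work surface at z = 0. Lengths are in m, angles in rad, forces in N, time in s.
With the tool pointing down it reaches from about 0.35 to 0.875 m from the base axis. Payload 4.2 kg.
Tool frame: the origin (TCP) lies midway between the tips of the shut fingers; the grasp point (between the pads) lies env.tcp_to_grasp behind it (env.tcp_to_grasp is the distance from the TCP to the grasp point, in m); z points along the fingers, y is the line along which they close (so a half turn about z gives the same grasp; the last joint's range is limited). The gripper opens to 87 mm and grips with 3 to 60 N. Pads are 19 mm wide; open, the fingers measure 117 mm over their backs; the gripper's body (75 mm by 190 mm) begins 51 mm behind the grasp point.
Start: joints at [1.407, 0.385, 0.008, 0, -1.194, -0.259], TCP at [0.256, 0.57, 0.223] pointing down, gripper open.
Joint ranges: [-3.14, 3.14], [-1.21, 2.06], [-1.07, 1.41], [-3.16, 2.05], [-2.99, -0.16], [-3.1, 3.1]. Speed limits (rad/s): [2.79, 2.79, 3.14, 3.14, 3.14, 3.14].

### API

Orientations are given as a unit quaternion [x, y, z, w].
In Python, from bench import env, eoat, cams gives the robot as it stands. The module is installed in compiled form; this text tells all that it offers. Calls block until the motion is done:
- env.goto(position, orientation): joint-space move of the TCP to a pose.
- env.move_linear(position, attitude=None, max_speed=0.15): straight line of the TCP; attitude=None keeps the orientation; max_speed is the mean speed in m/s.
- env.movej(angles): joint-space move.
- eoat.move_gripper(opening, strength=None): finger opening in m; strength is the grip in N (None keeps the last); returns when the fingers have stopped.
- env.dwell(seconds).
- env.solve_ik(position, orientation): joint angles nearest the present ones, or None.
- env.get_obs(): the state.
- cams.capture(name): name is "scene" or "top" or "wrist"; returns a dict with "frame" (384x512x3 uint8, red, green, blue), "depth" (384x512 float32, m along the optical axis (not along the pixel's ray), 0 where there is no reading), "fx", "fy", "cx", "cy" (pixels), "dist" ([k1, k2, p1, p2, k3] as OpenCV has them; the pictures are not rectified), "rvec" (rotation vector, rad) and "tvec" (3), from world to camera coordinates, as OpenCV has them. Camera axes: x right, y down, z forward; pixel columns grow to the right and rows downward; lengths in m; the calibration is good to about 2 mm. A picture is of the moment at which its call begins.
A pose or a line that the arm cannot do raises env.MotionError and nothing moves.
- env.hand_in(): hands the job in; it is judged then, once.
The state is a dict: "time": time; "joints": joint angles; "dq": joint speeds; "tau": joint torques, N m; "tcp_pos": TCP position; "tool_rot": TCP orientation; "wrist_force": force on the tool from outside, world axes, zero at the start; "moment": the same for the moment, N m; "gripper_width": finger opening in m; "grip_force": force on a finger pad.
Only numpy, scipy, OpenCV 4.12 (cv2) and the standard library are available. Lean on these libraries where they do the work, as an engineer would, in place of code of your own. Each camera call takes 0.05 s, during which the arm holds its last target. There are 200 camera calls.

## Working session

There is one attempt and no reset: what is moved stays moved. The work goes in short steps, each a Python script; the robot and the scene stay as the last script left them, time stands still between calls to the robot, and variables do not carry over. Pictures are saved under pics/ and viewed, at most 10 in all, crops included, and the job is handed in when it is done.

```bash
ls; mkdir -p pics; cat > h.py <<'E'
import numpy as np, cv2, pickle
from bench import env, eoat, cams
def cap(n,save=None):
    c=cams.capture(n)
    if save: cv2.imwrite(f'pics/{save}.png',cv2.cvtColor(c['frame'],cv2.COLOR_RGB2BGR)); pickle.dump(c,open(f'pics/{save}.pkl','wb'))
    return c
def cloud(c):
    h,w=c['depth'].shape
    K=np.array([[c['fx'],0,c['cx']],[0,c['fy'],c['cy']],[0,0,1.]])
    uv=np.stack(np.meshgrid(np.arange(w),np.arange(h)),-1).reshape(-1,1,2).astype(float)
    n=cv2.undistortPoints(uv,K,np.array(c['dist'],float)).reshape(h,w,2)
    R=cv2.Rodrigues(np.array(c['rvec'],float))[0]; t=np.array(c['tvec'],float).ravel()
    d=c['depth'][...,None]
    P=np.concatenate([n*d,d],-1)
    rays=np.concatenate([n,np.ones((h,w,1))],-1)@R
    return (P-t)@R, rays, -R.T@t
def plane(c,u,v,z):
    _,r,o=cloud(c); r=r[int(v),int(u)]; return o+r*(z-o[2])/r[2]
def proj(c,p):
    K=np.array([[c['fx'],0,c['cx']],[0,c['fy'],c['cy']],[0,0,1.]])
    return cv2.projectPoints(np.array(p,float).reshape(-1,1,3),np.array(c['rvec'],float),np.array(c['tvec'],float),K,np.array(c['dist'],float))[0].reshape(-1,2)
E
python3 - <<'E'
from h import *
a=cap('scene','s0'); b=cap('top','t0')
for c in (a,b): print(cloud(c)[2], c['fx'])
print(env.get_obs(), env.tcp_to_grasp)
E
```

```text
pics
[-0.14835522 -0.27519132  0.59739544] 401.69904093908525
[0.40289103 0.2967596  1.02864456] 368.23624988881375
{'time': 0.1, 'joints': array([ 1.40660841e+00,  3.85493380e-01,  6.76323126e-03, -3.98158096e-04,
       -1.19397054e+00, -2.58580461e-01]), 'dq': array([ 0.0004542 , -0.00190002,  0.00463659,  0.00268091, -0.00109134,
        0.00040591]), 'tau': array([-4.38096486e-04, -3.91687953e+01,  1.87933981e+01,  4.23182666e+00,
        1.34373197e-02, -7.03951082e-05]), 'tcp_pos': array([0.2562167 , 0.56949356, 0.22156644]), 'tool_rot': array([ 9.77725560e-01, -2.09885179e-01, -1.39912439e-04,  9.59852755e-04]), 'wrist_force': array([0.24841168, 0.37238378, 0.60150644]), 'moment': array([-0.02255551,  0.0405519 , -0.05795265]), 'grip_force': 0.0, 'gripper_width': 0.08679861698798666} 0.0187
```

View pics/s0.png

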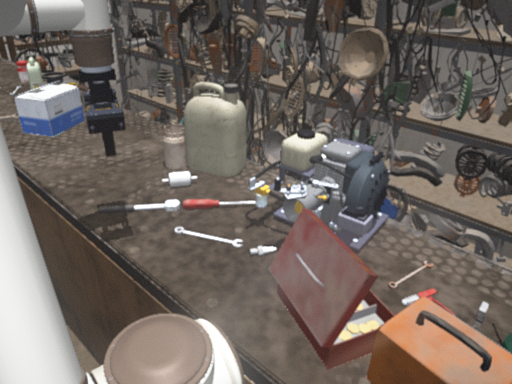

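View pics/t0.png

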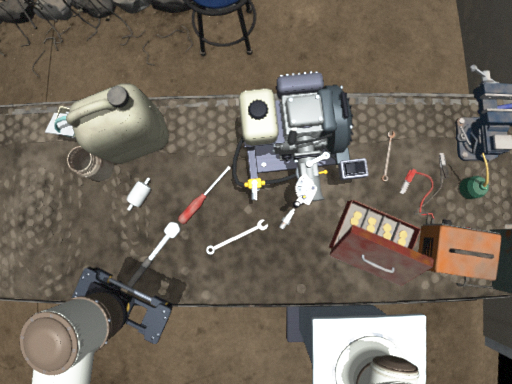

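The top view shows the engine at about (300,140), the carburettor mouth at (303,195), the yellow tap at (255,183), and the switch box at (353,169). An open red box lies to its right at (380,240). I'll enlarge this area and get coordinates.

```bash
python3 - <<'E'
from h import *
c=pickle.load(open('pics/t0.pkl','rb'))
im=cv2.imread('pics/t0.png')[130:240,220:380]
cv2.imwrite('pics/t0c.png',cv2.resize(im,None,fx=5,fy=5,interpolation=cv2.INTER_CUBIC))
P,_,_=cloud(c)
for u,v in [(300,140),(303,195),(255,183),(353,169),(260,110),(335,157),(290,220),(240,234),(355,205),(370,270),(420,240)]: print(u,v,P[v,u].round(3))
s=pickle.load(open('pics/s0.pkl','rb'));im=cv2.imread('pics/s0.png')[130:260,235:395]
cv2.imwrite('pics/s0c.png',cv2.resize(im,None,fx=4.5,fy=4.5,interpolation=cv2.INTER_CUBIC))
E
```

```text
300 140 [0.613 0.2   0.145]
303 195 [0.475 0.2   0.175]
255 183 [0.51  0.312 0.129]
353 169 [0.54  0.071 0.138]
260 110 [0.664 0.297 0.226]
335 157 [0.574 0.11  0.118]
290 220 [0.421 0.218 0.002]
240 234 [0.383 0.357 0.006]
355 205 [0.458 0.043 0.034]
370 270 [0.289 0.023 0.086]
420 240 [ 0.359 -0.137  0.027]
```

View pics/t0c.png

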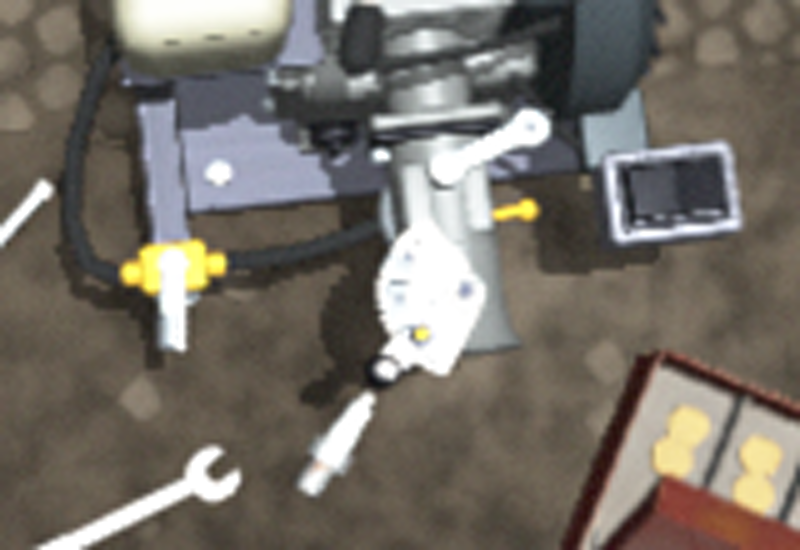

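View pics/s0c.png

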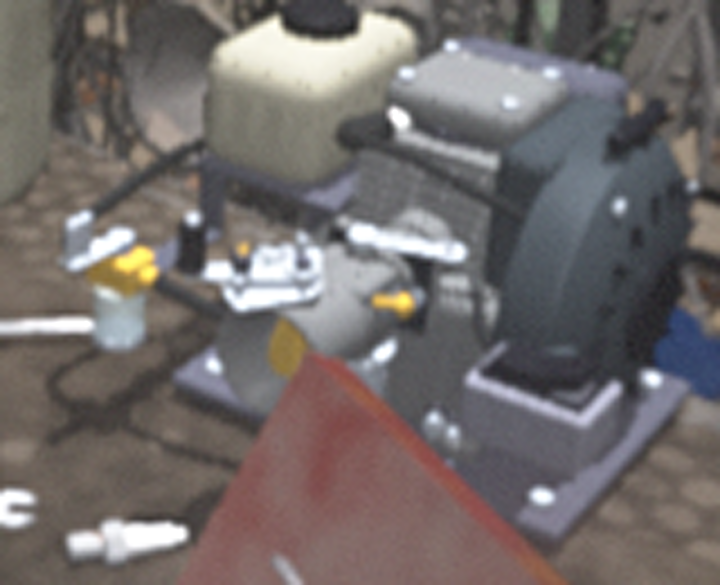

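The top crop shows the choke knob at full-frame (296.6,204), the tap spindle at (254.6,182.4) with its paddle at (254.6,196), the switch box centred at (354.6,168), and the throttle shaft and eye at (309,163.6) and (327,155). In the scene crop the paddle stands upright at the outer end of the tap lever. Next I'll fit the engine pose to these and place the wrist camera.

```bash
cat >> h.py <<'E'
def fit2(E,W):
    E,W=np.array(E)[:,:2],np.array(W)[:,:2]; a,b=E-E.mean(0),W-W.mean(0)
    th=np.arctan2((a[:,0]*b[:,1]-a[:,1]*b[:,0]).sum(),(a*b).sum())
    R=np.array([[np.cos(th),-np.sin(th)],[np.sin(th),np.cos(th)]])
    t=W.mean(0)-R@E.mean(0); return th,R,t,(W-E@R.T-t)
E
python3 - <<'E'
from h import *
c=pickle.load(open('pics/t0.pkl','rb'));P,_,_=cloud(c)
f=[((254.6,182.4),.129,(-.135,.135)),((354.6,168),.143,(-.127,-.115)),((309,163.6),.164,(-.108,0)),((296.6,204),.194,(-.203,.042))]
W=[plane(c,round(u),round(v),z) for (u,v),z,_ in f]
for w,((u,v),z,e) in zip(W,f): print(w.round(4),P[round(v),round(u)].round(3),e)
th,R,t,r=fit2([e for *_,e in f],W);print(th,t,r.round(4))
print(plane(c,255,196,.152),P[192:199,254].round(3))
# wrist cam pose rel. to tcp
w=cap('wrist'); o=env.get_obs(); from scipy.spatial.transform import Rotation as Ro
Rt=Ro.from_quat(o['tool_rot']).as_matrix(); Rc=cv2.Rodrigues(np.array(w['rvec']))[0]
print('cam in tool',Rt.T@(cloud(w)[2]-o['tcp_pos']),(Rc@Rt).round(2),w['fx'])
E
```

```text
[0.5126 0.3118 0.129 ] [0.513 0.312 0.129] (-0.135, 0.135)
[0.5421 0.0672 0.143 ] [0.543 0.066 0.137] (-0.127, -0.115)
[0.5497 0.1824 0.164 ] [0.55  0.182 0.164] (-0.108, 0)
[0.4532 0.2161 0.194 ] [0.453 0.216 0.195] (-0.203, 0.042)
0.08605656252848645 [0.65844839 0.19123102] [[ 0.0003 -0.0023]
 [ 0.0003  0.0014]
 [-0.0011  0.0004]
 [ 0.0006  0.0005]]
[0.47615099 0.3118324  0.152     ] [[0.486 0.314 0.151]
 [0.483 0.314 0.151]
 [0.481 0.314 0.153]
 [0.479 0.314 0.152]
 [0.476 0.314 0.15 ]
 [0.474 0.314 0.152]
 [0.471 0.314 0.153]]
cam in tool [ 0.07760527  0.00073311 -0.16226943] [[-0.    1.   -0.  ]
 [-0.96 -0.   -0.28]
 [-0.28 -0.    0.96]] 342.6347254233919
```

```bash
cat >> h.py <<'E'
TH,T0=0.0861,np.array([0.6584,0.1912])
RE=np.array([[np.cos(TH),-np.sin(TH)],[np.sin(TH),np.cos(TH)]])
def e2w(x,y,z): return np.r_[RE@np.array([x,y])+T0,z]
E
python3 - <<'E'
from h import *
np.set_printoptions(linewidth=220)
c=pickle.load(open('pics/t0.pkl','rb'));P,_,_=cloud(c)
Q=P.copy(); Q[...,:2]=(P[...,:2]-T0)@RE
ok=c['depth']>0
def grid(x0,x1,y0,y1,s):
    print('y cols',np.arange(y1,y0,-s).round(3)*1000)
    for x in np.arange(x1,x0,-s):
        print(round(x*1000),[int(1000*max(Q[ok&(abs(Q[...,0]-x)<s/2)&(abs(Q[...,1]-y)<s/2)][:,2],default=0)) for y in np.arange(y1,y0,-s)])
grid(-.165,-.09,-.165,-.075,.0055)
grid(-.23,-.10,-.02,.07,.006)
m=ok&(P[...,0]>.15)&(P[...,0]<.52)&(P[...,1]>-.3)&(P[...,1]<.5)&(Q[...,1]<-.05)
print('lid max z',P[m][P[m][:,2].argmax()])
m=ok&(P[...,0]>.15)&(P[...,1]>.4)&(P[...,1]<.8)&(P[...,0]>.4);print('jug',P[m].max(0))
# IK checks
from scipy.spatial.transform import Rotation as Ro
for n,p,a in [('tap0',e2w(-.169,.10,.24),0),('ch',e2w(-.24,.048,.178),0),('sw',e2w(-.127,-.134,.139),0)]:
    for k in range(-2,3):
        q=(Ro.from_euler('z',TH+k*np.pi/2)*Ro.from_quat([1,0,0,0])).as_quat()
        j=env.solve_ik(p,q); print(n,k,None if j is None else np.round(j,2))
E
```

```text
y cols [ -75.  -80.  -86.  -92.  -97. -103. -108. -114. -119. -125. -130. -136. -141. -147. -152. -158. -163.]
-90 [118, 120, 121, 120, 119, 120, 119, 0, 0, 0, 0, 0, 0, 0, 0, 0, 0]
-96 [121, 122, 119, 120, 118, 122, 120, 0, 0, 0, 0, 0, 0, 0, 0, 0, 0]
-101 [119, 119, 124, 127, 130, 128, 128, 127, 130, 128, 131, 127, 130, 0, 0, 0, 0]
-107 [118, 128, 133, 132, 136, 133, 132, 133, 135, 132, 134, 133, 132, 128, 0, 0, 0]
-112 [1, 125, 134, 138, 139, 139, 140, 139, 140, 141, 145, 147, 133, 130, 0, 0, 0]
-118 [3, 128, 133, 142, 141, 143, 141, 140, 144, 145, 145, 146, 134, 124, 0, 0, 0]
-123 [4, 127, 135, 140, 140, 139, 142, 138, 143, 144, 146, 145, 130, 129, 0, 0, 0]
-129 [3, 126, 132, 141, 139, 141, 141, 142, 140, 143, 147, 147, 131, 129, 0, 0, 0]
-134 [3, 129, 131, 140, 142, 140, 141, 141, 144, 144, 146, 146, 133, 127, 0, 0, 0]
-140 [3, 128, 133, 134, 138, 136, 134, 133, 135, 135, 134, 133, 133, 129, 3, 4, 7]
-145 [4, 126, 130, 131, 131, 130, 130, 129, 129, 131, 130, 127, 130, 130, 5, 5, 4]
-151 [6, 5, 5, 4, 6, 5, 1, 3, 6, 4, 4, 4, 5, 4, 5, 6, 2]
-156 [1, 5, 6, 4, 8, 6, 6, 7, 5, 6, 3, 3, 4
[... 1788 characters left out ...]

jug [1.67960092 0.79998324 0.29001909]
tap0 -2 [ 0.81  0.25 -0.14  0.   -1.18 -2.3 ]
tap0 -1 [ 0.81  0.25 -0.14  0.   -1.18 -0.73]
tap0 0 [ 0.81  0.25 -0.14  0.   -1.18  0.84]
tap0 1 [ 0.81  0.25 -0.14  0.   -1.18  2.41]
tap0 2 [ 0.81  0.25 -0.14  0.   -1.18 -2.3 ]
ch -2 [ 0.83  0.16 -0.43  0.   -0.98 -2.32]
ch -1 [ 0.83  0.16 -0.43  0.   -0.98 -0.75]
ch 0 [ 0.83  0.16 -0.43  0.   -0.98  0.83]
ch 1 [ 0.83  0.16 -0.43  0.   -0.98  2.4 ]
ch 2 [ 0.83  0.16 -0.43  0.   -0.98 -2.32]
sw -2 [ 0.38  0.33 -0.31  0.   -0.94 -1.87]
sw -1 [ 0.38  0.33 -0.31  0.   -0.94 -0.3 ]
sw 0 [ 0.38  0.33 -0.31  0.   -0.94  1.27]
sw 1 [ 0.38  0.33 -0.31  0.   -0.94  2.84]
sw 2 [ 0.38  0.33 -0.31  0.   -0.94 -1.87]
```

```bash
cat >> h.py <<'E'
from scipy.spatial.transform import Rotation as Ro
def quat(yaw): return (Ro.from_euler('z',TH+yaw)*Ro.from_quat([1,0,0,0])).as_quat()
F0=None
def zero():
    global F0; env.dwell(.15); F0=env.get_obs()['wrist_force'].copy()
def st(msg=''):
    o=env.get_obs(); f=o['wrist_force']-F0; fe=np.r_[RE.T@f[:2],f[2]]
    pe=np.r_[RE.T@(o['tcp_pos'][:2]-T0),o['tcp_pos'][2]]
    print(msg,'t%.2f'%o['time'],'pe',(pe*1000).round(1),'Fe',fe.round(1)); return pe,fe
E
python3 - <<'E'
from h import *
np.set_printoptions(linewidth=220)
c=pickle.load(open('pics/t0.pkl','rb'));P,_,_=cloud(c)
Q=P.copy(); Q[...,:2]=(P[...,:2]-T0)@RE
ok=c['depth']>0
s=.008;ys=np.arange(.24,.06,-s);print((ys*1000).astype(int))
for x in np.arange(-.05,-.20,-s):
    print(round(x*1000),[int(1000*max(Q[ok&(abs(Q[...,0]-x)<s/2)&(abs(Q[...,1]-y)<s/2)][:,2],default=0)) for y in ys])
m=ok&(Q[...,2]>.134)&(Q[...,0]<-.15)&(Q[...,1]>.115)&(Q[...,1]<.16)
p=Q[m];print(len(p),p.mean(0),p.min(0),p.max(0))
E
```

```text
[240 231 223 215 207 199 191 183 175 167 159 151 143 135 127 119 111 103  95  87  79  71  63]
-50 [5, 6, 6, 5, 5, 7, 5, 0, 131, 138, 137, 4, 134, 196, 200, 197, 196, 198, 197, 196, 194, 112, 114]
-58 [3, 4, 5, 6, 5, 6, 4, 0, 132, 133, 5, 6, 99, 97, 100, 25, 22, 25, 23, 24, 23, 24, 82]
-66 [4, 5, 5, 8, 14, 4, 3, 123, 129, 129, 4, 6, 98, 100, 97, 25, 23, 25, 23, 24, 26, 25, 26]
-74 [5, 4, 6, 4, 19, 20, 3, 124, 126, 4, 6, 5, 98, 99, 99, 24, 29, 28, 25, 25, 24, 23, 23]
-82 [9, 6, 6, 18, 18, 5, 2, 123, 124, 4, 5, 4, 98, 98, 99, 25, 23, 29, 23, 22, 23, 24, 24]
-90 [5, 5, 18, 17, 4, 3, 5, 121, 120, 6, 5, 7, 97, 99, 99, 25, 26, 24, 24, 24, 23, 22, 24]
-98 [5, 19, 18, 6, 5, 5, 3, 121, 116, 4, 3, 6, 101, 98, 100, 20, 18, 20, 23, 22, 15, 21, 21]
-106 [19, 18, 5, 6, 5, 4, 7, 116, 110, 6, 6, 6, 98, 101, 100, 5, 6, 7, 4, 4, 3, 5, 5]
-114 [20, 5, 6, 6, 5, 5, 5, 115, 112, 4, 5, 5, 96, 100, 98, 7, 3, 4, 6, 6, 5, 5, 6]
-122 [5, 5, 8, 5, 6, 4, 6, 115, 114, 0, 0, 0, 117, 118, 116, 114, 0, 0, 0, 0, 0, 0, 0]
-130 [5, 7, 6, 4, 5, 5, 8, 114, 115, 113, 110, 118, 127, 129, 127, 118, 114, 115, 111, 111, 110, 108, 108]
-138 [6, 4, 6, 7, 6, 7, 5, 4, 110, 115, 115, 116, 127, 130, 130, 120, 115, 114, 112, 111, 109, 107, 104]
-146 [4, 6, 6, 6, 7, 6, 4, 7, 8, 3, 5, 122, 128, 131, 131, 120, 5, 5, 6, 4, 5, 6, 6]
-154 [6, 4, 4, 4, 6, 6, 6, 5, 7, 4, 8, 5, 129, 130, 128, 4, 8, 3, 5, 6, 5, 7, 5]
-162 [4, 3, 5, 5, 4, 3, 6, 8, 5, 5, 6, 6, 148, 151, 7, 6, 5, 7, 4, 4, 4, 6, 8]
-170 [4, 4, 4, 4, 5, 4, 6, 4, 4, 5, 4, 9, 152, 153, 6, 5, 5, 4, 3, 5, 5, 6, 4]
-178 [6, 6, 5, 7, 5, 4, 6, 5, 5, 7, 5, 4, 149, 152, 6, 7, 5, 6, 4, 4, 4, 4, 5]
-186 [7, 4, 4, 5, 4, 5, 5, 6, 8, 5, 5, 4, 3, 4, 7, 6, 5, 5, 7, 5, 4, 7, 5]
-194 [6, 5, 5, 5, 4, 6, 6, 5, 6, 4, 6, 6, 4, 4, 4, 5, 5, 5, 6, 7, 6, 5, 7]
22 [-0.16967293  0.13791971  0.15061571] [-0.17779934  0.13495214  0.14480378] [-0.16131979  0.14112266  0.15325693]
```

```bash
cat > tap.py <<'E'
from h import *
sp=np.array([-.135,.134]); R=.043; Z=.137
def pose(t,d,z=Z):
    ur,ut=np.array([-np.cos(t),np.sin(t)]),np.array([np.sin(t),np.cos(t)])
    return e2w(*(sp+R*ur-d*ut),z),quat(-np.pi/2-t),ut
eoat.move_gripper(0.0)
p,q,_=pose(.1,.028,.26); env.goto(p,q); st0=env.get_obs()['time']; print(st0)
zero(); p,q,_=pose(.1,.028); env.move_linear(p,q,.15); st('down')
for t,d in [(.1,.0135)]+[(t,.0125) for t in np.arange(.2,1.41,.2)]+[(t,.0125) for t in np.arange(1.46,1.66,.025)]:
    p,q,ut=pose(t,d); env.move_linear(p,q,.1); pe,fe=st('%.3f'%t)
    ft=-fe[:2]@ut; print('   ft %.1f'%ft)
    if ft>7 or np.linalg.norm(fe)>12: print('STOP'); break
E
python3 tap.py
```

```text
3.0167
down t4.13 pe [-180.   111.   137.9] Fe [-0.3  0.6 -0.3]
0.100 t4.42 pe [-178.8  126.   137.6] Fe [-0.2  1.4 -1. ]
   ft -1.4
0.200 t4.67 pe [-179.5  130.6  137.2] Fe [-0.6  0.3  0.3]
   ft -0.1
0.400 t5.03 pe [-179.5  139.1  137. ] Fe [-0.7 -0.   0.8]
   ft 0.3
0.600 t5.38 pe [-177.7  147.9  136.9] Fe [-1.7  1.5 -0.4]
   ft -0.2
0.800 t5.72 pe [-174.   156.1  136.8] Fe [-0.6  0.5 -0.9]
   ft 0.1
1.000 t6.08 pe [-168.8  163.3  136.9] Fe [-0.9 -0.3 -0.2]
   ft 0.9
1.200 t6.42 pe [-162.2  169.4  136.9] Fe [-1.   0.2 -0.8]
   ft 0.9
1.400 t6.78 pe [-154.6  174.2  137. ] Fe [-0.1  0.4 -0.7]
   ft 0.0
1.460 t7.03 pe [-152.3  175.3  137.1] Fe [-1.8  1.2 -0.8]
   ft 1.7
1.485 t7.28 pe [-151.3  175.8  137.1] Fe [-2.3  0.8  0.3]
   ft 2.2
1.510 t7.53 pe [-150.1  176.3  137.1] Fe [-1.9  0.7 -0.3]
   ft 1.9
1.535 t7.78 pe [-149.   176.7  137. ] Fe [-2.7  1.7  0.5]
   ft 2.6
1.560 t8.03 pe [-147.9  177.1  137.1] Fe [-2.   2.1 -0.1]
   ft 2.0
1.585 t8.28 pe [-147.5  177.3  137. ] Fe [-4.7  2.8  1.5]
   ft 4.7
1.610 t8.53 pe [-147.1  177.6  137. ] Fe [-7.2  2.4  2.9]
   ft 7.3
STOP
```

```bash
cat > choke.py <<'E'
from h import *
zero_q=None
o=env.get_obs(); pe=np.r_[RE.T@(o['tcp_pos'][:2]-T0)]
env.move_linear(e2w(-.175,pe[1],.137),None,.15)
env.move_linear(e2w(-.18,pe[1],.26),None,.25)
q=quat(-np.pi); env.goto(e2w(-.242,.049,.25),q); zero()
env.move_linear(e2w(-.242,.049,.174),q,.15); st('down')
for x in np.r_[-.224,np.arange(-.220,-.1535,.004)]:
    env.move_linear(e2w(x,.049,.174),q,.1); pe,fe=st('%.3f'%x)
    if np.linalg.norm(fe)>18: print('STOP'); break
E
python3 choke.py
```

```text
down t10.94 pe [-241.3   49.6  174.4] Fe [ 0.4  0.1 -1.6]
-0.224 t11.28 pe [-223.5   49.2  174.5] Fe [ 0.3 -0.4 -1.5]
-0.220 t11.53 pe [-220.    49.   174.1] Fe [-0.8 -1.1 -0.3]
-0.216 t11.78 pe [-216.9   48.5  173.8] Fe [-3.5 -0.8  0.9]
-0.212 t12.03 pe [-212.4   48.7  173.9] Fe [-2.7 -1.   0.1]
-0.208 t12.28 pe [-208.6   48.2  173.7] Fe [-4.3 -2.2  1.1]
-0.204 t12.53 pe [-202.7   49.7  174.3] Fe [ 0.1 -0.8 -1.2]
-0.200 t12.78 pe [-199.    49.4  174.2] Fe [ 0.6 -0.2 -1.9]
-0.196 t13.03 pe [-195.5   49.1  174. ] Fe [ 0.  -0.7 -0.7]
-0.192 t13.28 pe [-191.6   49.1  174. ] Fe [-0.1 -0.4 -1.5]
-0.188 t13.53 pe [-187.7   49.   174. ] Fe [-0.3 -0.8 -0.3]
-0.184 t13.78 pe [-183.7   49.   174. ] Fe [ 0.5 -0.3 -0.6]
-0.180 t14.03 pe [-182.1   48.3  173.7] Fe [-6.3 -0.3  3.5]
-0.176 t14.28 pe [-179.    47.9  173.7] Fe [-7.6 -0.4  4.2]
-0.172 t14.53 pe [-172.2   49.   174. ] Fe [ 0.2 -0.7 -1.4]
-0.168 t14.78 pe [-167.5   49.2  174. ] Fe [-0.8 -0.6 -1.6]
-0.164 t15.03 pe [-163.1   49.1  174.1] Fe [-0.1 -0.4 -1.3]
-0.160 t15.28 pe [-159.5   49.   174. ] Fe [-0.1 -1.3 -0.2]
-0.156 t15.53 pe [-155.6   49.1  174. ] Fe [-0.  -1.3 -0.9]
```

```bash
python3 - <<'E'
from h import *
q=quat(-np.pi)
import h; h.F0=np.zeros(3)
st('base')
for x in np.arange(-.154,-.1465,.0015):
    env.move_linear(e2w(x,.049,.174),q,.1); pe,fe=st('%.4f'%x)
    if fe[0]<-4: print('STOP');break
env.move_linear(e2w(-.18,.049,.174),q,.15)
env.move_linear(e2w(-.21,.049,.30),q,.25); st()
cap('wrist','w1'); cap('scene','s1')
im=cv2.imread('pics/w1.png'); im2=cv2.resize(cv2.imread('pics/s1.png')[130:260,235:395],(632,512))
print(proj(pickle.load(open('pics/w1.pkl','rb')),[e2w(-.132,.043,.194),e2w(-.135,.169,.152),e2w(-.127,-.132,.146)]).round())
cv2.imwrite('pics/s1c.png',im2)
E
```

```text
base t15.53 pe [-155.6   49.1  174. ] Fe [-0.  -0.8 -0.1]
-0.1540 t15.78 pe [-153.6   49.2  174.1] Fe [-0.9 -0.6 -0.3]
-0.1525 t16.02 pe [-152.2   49.1  174. ] Fe [ 0.  -1.   0.6]
-0.1510 t16.27 pe [-150.8   49.1  174. ] Fe [-0.   0.1  0.1]
-0.1495 t16.52 pe [-149.4   49.   174. ] Fe [ 0.2 -0.3 -0.2]
-0.1480 t16.77 pe [-148.    48.9  173.9] Fe [0.8 0.2 0.7]
-0.1465 t17.02 pe [-147.8   48.5  173.8] Fe [-5.2 -0.2  2.4]
STOP
 t18.07 pe [-209.8   49.1  299.6] Fe [-0.5  0.6 -0.8]
[[247. 271.]
 [375. 246.]
 [ 75. 251.]]
```

View pics/w1.png

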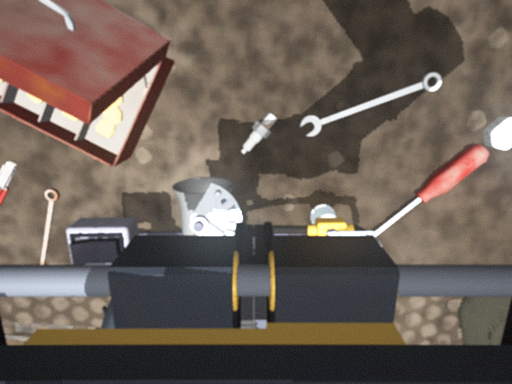

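View pics/s1c.png

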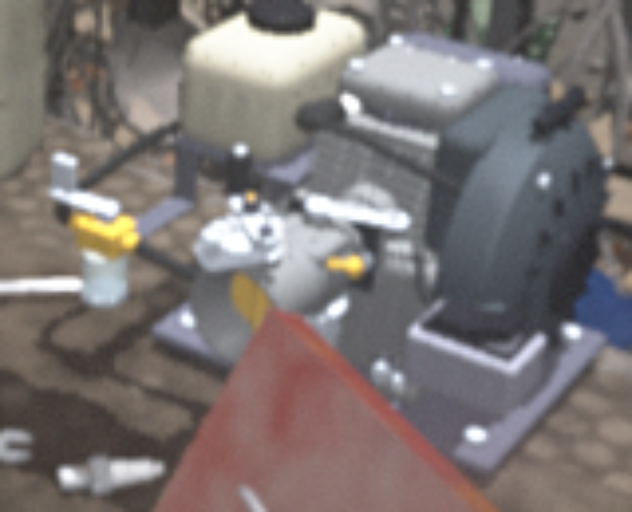

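The wrist view has the tap lever at (345,231) in line with the hoses. The scene crop shows the tap turned and the choke knob at (240,170) swung to the cylinder side, with the tools unmoved and the engine in place. The switch is next.

```bash
python3 - <<'E'
from h import *
q=quat(-np.pi)
env.move_linear(e2w(-.15,-.134,.27),q,.25)
env.move_linear(e2w(-.127,-.134,.20),q,.2); zero()
env.move_linear(e2w(-.127,-.134,.154),q,.15); st('down')
for z in np.arange(.151,.1365,-.0015):
    env.move_linear(e2w(-.127,-.134,z),q,.1); pe,fe=st('%.4f'%z)
    if fe[2]>9: print('STOP'); break
env.move_linear(e2w(-.127,-.134,.22),q,.15)
env.move_linear(e2w(-.25,-.03,.30),q,.25)
q0=env.get_obs()['joints']; q0[0]+=.9; env.movej(q0); st()
c=cap('top','t2'); cap('scene','s2')
im=cv2.resize(cv2.imread('pics/t2.png')[130:240,220:380],None,fx=5,fy=5,interpolation=cv2.INTER_CUBIC); cv2.imwrite('pics/t2c.png',im)
P,_,_=cloud(c);Q=P.copy(); Q[...,:2]=(P[...,:2]-T0)@RE
for y in np.arange(-.094,-.14,-.0055):
    m=(c['depth']>0)&(abs(Q[...,0]+.126)<.01)&(abs(Q[...,1]-y)<.003); print(round(y*1000),(Q[m][:,2].mean()*1000).round(1),end='; ')
m=(c['depth']>0)&(Q[...,2]>.134)&(Q[...,0]<-.11)&(Q[...,1]>.12)&(Q[...,1]<.2);print('\npaddle',np.median(Q[m],0))
m=(c['depth']>0)&(Q[...,2]>.186)&(Q[...,0]<-.08)&(abs(Q[...,1])<.08);print('knob',np.median(Q[m],0))
E
```

```text
down t20.23 pe [-126.5 -134.   154.9] Fe [0.8 0.  1.6]
0.1510 t20.48 pe [-126.6 -133.9  151.8] Fe [-0.5 -0.2  0.3]
0.1495 t20.73 pe [-127.  -134.   149.6] Fe [ 0.8 -0.5  1.2]
0.1480 t20.98 pe [-127.1 -134.   147.9] Fe [-0.5  0.3  0.3]
0.1465 t21.23 pe [-126.8 -134.1  146.6] Fe [ 0.6 -1.   2.7]
0.1450 t21.48 pe [-126.8 -134.3  145.3] Fe [ 0.1 -1.9  3.8]
0.1435 t21.73 pe [-126.9 -134.   143.5] Fe [ 0.9 -2.9  2.4]
0.1420 t21.98 pe [-127.  -133.8  141.8] Fe [ 0.2 -1.3  1.8]
0.1405 t22.23 pe [-127.1 -133.8  140.2] Fe [ 0.6 -0.4  1.5]
0.1390 t22.48 pe [-127.1 -133.9  139.6] Fe [-0.2 -0.6  6.6]
0.1375 t22.73 pe [-127.  -133.9  139.4] Fe [-3.7  0.  11.9]
STOP
 t25.70 pe [-490.4  260.9  298.9] Fe [-0.1 -0.9  1.2]
-94 95.7; -100 80.4; -105 122.3; -111 140.6; -116 139.2; -122 138.9; -127 139.9; -133 139.3; -138 135.4; 
paddle [-0.43913637  0.18996592  0.41124386]
knob [-0.27093581 -0.07129885  0.1948732 ]
```

View pics/t2c.png

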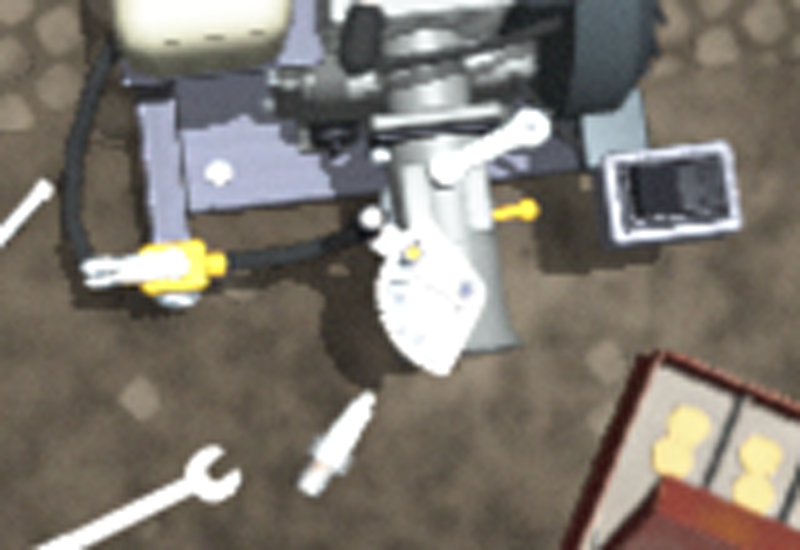

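The switch's outer half is now level at 139 mm, the knob is at crop (371,217), the tap is in line with the hoses, and the throttle eye at (535,125) hasn't moved. One check of the joint angles remains before handing in.

```bash
python3 - <<'E'
from h import *
c=pickle.load(open('pics/t2.pkl','rb'));P,_,_=cloud(c);Q=P.copy(); Q[...,:2]=(P[...,:2]-T0)@RE
B=lambda x0,x1,y0,y1,z:(c['depth']>0)&(Q[...,0]>x0)&(Q[...,0]<x1)&(Q[...,1]>y0)&(Q[...,1]<y1)&(Q[...,2]>z)&(Q[...,2]<.25)
p=Q[B(-.16,-.11,.12,.2,.14)].mean(0); k=Q[B(-.17,-.1,.02,.07,.186)].mean(0)
print('paddle',p,np.arctan2(p[1]-.134,-(p[0]+.135)),'knob',k, np.arctan2(.042,-.035)-np.arctan2(k[1],k[0]+.168))
tap=abs(np.arctan2(p[1]-.134,-(p[0]+.135))-1.57)<.12; ch=abs(k[0]+.132)<.006
if tap and ch: print(env.hand_in())
E
```

```text
paddle [-0.13645039  0.16793462  0.15015228] 1.5280815487281887 knob [-0.13206051  0.04176336  0.19401565] 1.405325703063789
the job is handed in; nothing more can be done
None
```

The engine is ready for a cold start and the job is handed in: fuel tap against its on stop (measured about 1.53 rad), choke home at full (about 1.41 rad), run switch pressed level and on, with throttle and tools unmoved.

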